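Lever open the gauge case and lay the plug gauge out on its mat

ROBOT

A 6-joint arm with a two-finger parallel gripper is mounted at the origin on a cart in front of the work surface, level with it; the furniture and walls round the work are solid. World frame = base frame: x ahead of the robot, y to its left, z up, the work surface at z = 0. Lengths are in mm, angles in degrees, forces in N, time in s.
With the tool pointing down it reaches from about 300 to 850 mm from the base axis. Payload 4.2 kg.
Tool frame: the origin (TCP) lies midway between the tips of the shut fingers; the grasp point (between the pads) lies 19 mm behind it; x points along the fingers, y is the direction in which the jaws open and shut, and the axes are right-handed (so a half turn about x gives the same grasp; the last joint's range is limited). The gripper opens to 91 mm and grips with 3 to 60 N. Pads are 32 mm wide; open, the fingers measure 118 mm over their backs; the gripper's body (76 mm by 178 mm) begins 60 mm behind the grasp point.
Start: joints at [67.208, 18.312, 89.639, -0, 72.044, -1.146], TCP at [212.107, 534.466, 213.976] pointing down, gripper open.
Joint ranges: [-177.97, 177.97], [-48.28, 115.42], [12.27, 149.76], [-77.06, 257.06], [2.81, 150.46], [-146.56, 146.56]. Speed limits (degrees/s): [147.25, 147.25, 180, 180, 180, 180].

INTERFACE

Orientations are given as [roll, pitch, yaw] about the fixed x, y, z axes, in that order (R = Rz(yaw) Ry(pitch) Rx(roll)).
In Python, from workcell import env gives the robot as it stands.
- The arm moves only by the shell command python3 -m handwheel 'ROWS' [FORCE]. ROWS is text: rows parted by semicolons, each of 7 numbers parted by spaces: the turn, a rotation vector about the tool's x, y, z in degrees, then the shift along the tool's x, y, z in m, then the finger opening in m, from 0 to 0.0912. In form: rx ry rz x y z grip; .... A call has 1 to 12 rows; each row is the pose to reach, as a shift and turn from the pose commanded when the call began, along the tool's axes at that moment; what a row does not reach only later rows make up. A row lasts 1/12 s, in which the tool goes at most 41.7 mm and 7.16 degrees, less where a joint would pass 70% of its speed; a pose out of reach is approached as far as the arm can. A call with a gripper value outside its range is refused whole. The fingers move at their own pace and stop on an object; FORCE is the grip in N (left out, the last holds). Time passes only in rows, so rows that repeat a pose let the fingers close. It gives the time, the measured TCP pose, the force and the opening at its end, in the units of the state.
- env.state(): the state, without advancing time (a new reading comes with each control period).
- env.grab_frame(name): name is "side" or "top"; returns the picture (480x640x3 uint8, red, green, blue); there is no depth.
- env.get_calibration(name): a dict with "mtx" (3x3 intrinsics, pixels), "k1" (the pictures are not rectified: a ray, as slopes to the right and down, at radius r is drawn at 1 + k1 r^2 times it, then the intrinsics apply), "T" (4x4, takes a point from camera to world coordinates). Camera axes: x right, y up, looking along -z (the intrinsics and any distortion apply to the point x, -y, -z); pixel columns grow to the right and rows downward; lengths in mm; the calibration is good to about 2 mm. A picture is of the moment at which its call begins. get_calibration takes no time and is no camera call.
- env.job_done(): hands the job in, once; it reports no verdict.
The state is a dict: "time_s": time; "qpos": joint angles; "qvel": joint speeds; "effort": joint torques, N m; "ee_pos": TCP position; "ee_rot": TCP orientation; "force": force on the tool from outside, world axes, zero at the start; "torque": the same for the moment, N m; "gripper_width": finger opening in mm.
Only numpy, scipy, OpenCV 4.12 (cv2) and the standard library are available. Lean on these libraries where they do the work, as an engineer would, in place of code of your own. Each camera call takes 0.05 s, during which the arm holds its last target. There are 200 camera calls.

TASK

Fetch the plug gauge out of its snap-shut case: work the blade of the yellow pry bar into the notch in the front rim and lever the lid up off its catches with the blade, not with the fingers, then swing the lid right back. Lift the gauge out and lay it wholly on the black rubber mat without dropping it. Leave the lid open, the pry bar lying on the bare bench and everything else where it was.

Things in the scene. Friction and masses are not known exactly. Their poses are not given: they have to be found in the camera images.
- gauge_case: Blue steel case, 130 x 170 mm in plan, 84 mm high with its flat flush lid (8 mm), walls 4 mm; fixed to the bench. Origin at the centre of its underside, z up, -x axis towards its front (with the notch and a blank card, roughly facing the robot), y along its width. Rim 76 mm above the origin. Inside, two black saddles at y = +-34 mm carry the gauge clear of the floor.
- pry_notch (a point): Middle of the lower edge of the pry notch at the outer front face of the case (65 mm in front of its origin, 68 mm above). The notch is a slot 44 mm wide, 8 mm high in the 4 mm front wall, straight under the lid; its rounded steel lower edge serves as fulcrum. The blade enters level along the case's +x axis; the space behind is free for 70 mm.
- case_lid (a joint): Angle of the lid about the hinge on its rear edge: 0 shut, held by two spring ball catches at the front (about 15 N and 6 mm of lift to release); 1.85 fully back at its stop. The hinge is stiff: the lid stays where it is left. Its flat underside has a small tab near each front corner (55 mm either side of the middle, 16 mm deep).
- lid_hinge (a point): Middle of the lid's hinge axis, 65 mm behind the case's origin and 76 mm above it; the axis runs along the case's y. The lid's front edge is 130 mm from it.
- lid_front (a point): Middle of the lower front edge of the lid; moves with the lid.
- pry_bar: Pry bar, 170 mm long: square-sided yellow handle with black bands, 22 mm wide, 20 mm high, and a steel blade 65 mm long, 18 mm wide, 3 mm thick at mid-height (middle plane 10 mm above the origin). Lies on the bench. Origin at the underside of the handle's middle, x axis towards the tip, z up; handle from x = -55 to +45 mm, tip at +115 mm. Grip across the handle at the origin.
- pry_tip (a point): Middle of the blade's tip, 115 mm ahead of the bar's origin.
- plug_gauge: Go/no-go plug gauge, a bar 22 mm thick and 98 mm long with a dark knurled middle, a silver and a red-ringed end, 0.16 kg. Lies in the case along the case's y axis, its underside 34 mm and its top 56 mm above the case's underside. Origin under its middle at its underside, long axis y, z up. Grip it across the knurled middle.
- gauge_red_end (a point): Centre of the gauge's red-ringed end face (y = +49 mm).
- gauge_plain_end (a point): Centre of the gauge's plain end face (y = -49 mm).
- gauge_mat: Black ribbed rubber mat, 140 mm along its x axis, 110 mm along y, 4 mm thick, fixed to the bench. Origin at the centre of its underside.
- paste_tin: Black and yellow tin of assembly paste, 70 mm across, 55 mm high, standing; bystander. Origin under its centre.
- tape_roll: Roll of blue tape, 68 mm across, 19 mm high, lying flat; bystander. Origin under its centre.
- sealant: Red sealant bottle with black cap, 26 x 46 mm, 118 mm high, standing; bystander. Origin under its centre.

How it is judged (in metres and radians):
On the way, in this order (a step that is already met when the one before it is completed fails the run):
1. the blade has levered the lid free of its catches (more than 0.06 rad open with the bar bearing on it, no finger on the lid) (value of joint case_lid above 0.06 rad and contact force between pry_bar and case_lid above 0.3 N and contact force between the fingers and case_lid below 0.2 N), for 0.1 s.
2. the lid is swung right back (beyond 1.5 rad) (value of joint case_lid above 1.5 rad), for 0.2 s.
3. the gauge is lifted clear of the case (height (world z) of plug_gauge above 0.085 m), for 0.1 s.
At the end, for the whole second after the job is handed in: The lid stands open beyond 1.5 rad; the gauge lies at rest on the mat with both ends within its edges (2 mm allowed); the pry bar lies at rest on the bench, not on the mat nor against the case (value of joint case_lid above 1.5 rad and x of gauge_red_end in the frame of gauge_mat between -0.072 and 0.072 m and y of gauge_red_end in the frame of gauge_mat between -0.057 and 0.057 m and x of gauge_plain_end in the frame of gauge_mat between -0.072 and 0.072 m and y of gauge_plain_end in the frame of gauge_mat between -0.057 and 0.057 m and height (world z) of each of gauge_red_end, gauge_plain_end below 0.022 m and linear speed of each of plug_gauge, pry_bar below 0.02 m/s and height (world z) of pry_tip between -0.01 and 0.025 m and height (world z) of pry_bar between -0.01 and 0.025 m and contact force between pry_bar and gauge_mat below 0.05 N and contact force between pry_bar and gauge_case below 0.05 N); the robot touches nothing.
It fails at once if fingers force the lid off its catches (value of joint case_lid between 0.015 and 0.055 rad and contact force between the fingers and case_lid above 1 N).
It fails at once if the gauge is dropped (falls more than about 12 mm) (linear speed of plug_gauge above 0.5 m/s and contact force between the fingers and plug_gauge below 0.1 N).
It fails at once if a bystander is shifted by more than 30 mm (distance of any of paste_tin, tape_roll, sealant from where it was at the start of the episode above 0.03 m).
It also fails if it takes over 67 s, if anything falls off the work surface, if the arm or the gripper's body presses on something with over 40 N, if the wrist force passes 120 N, or if a joint passes its speed limit or range.

## Working session

There is one attempt and no reset: what is moved stays moved. The work goes in short steps, Python scripts to look and compute and a shell command to move; the robot and the scene stay as the last step left them, time stands still between calls to the robot, and variables do not carry over. Pictures are saved under pics/ and viewed, on a budget of 10 in all, crops included, one or two more only if the job needs it, and the job is handed in when it is done.

```bash
ls; mkdir -p pics
python3 - <<'E'
from workcell import env
import cv2
for n in("top","side"):
    cv2.imwrite(f"pics/{n}0.png",env.grab_frame(n)[:,:,::-1]); c=env.get_calibration(n); print(n,c)
print(env.state())
E
```

```text
pics
top {'mtx': array([[546.98211426,   0.        , 321.81286984],
       [  0.        , 546.98211426, 243.54164685],
       [  0.        ,   0.        ,   1.        ]]), 'k1': 0.05455909817876931, 'T': array([[-6.23407606e-02,  9.76237153e-01, -2.07544334e-01,
         2.71508438e+02],
       [-9.98054641e-01, -6.11342529e-02,  1.22285027e-02,
         3.16319488e+01],
       [-7.50149128e-04,  2.07902920e-01,  9.78149177e-01,
         1.30554022e+03],
       [ 0.00000000e+00,  0.00000000e+00,  0.00000000e+00,
         1.00000000e+00]])}
side {'mtx': array([[554.63661951,   0.        , 322.80769492],
       [  0.        , 554.63661951, 234.65993942],
       [  0.        ,   0.        ,   1.        ]]), 'k1': -0.05680529238980296, 'T': array([[-7.50520975e-01, -4.34002526e-01,  4.98357374e-01,
         1.14760208e+03],
       [ 6.60846196e-01, -4.93756790e-01,  5.65231402e-01,
         7.44438510e+02],
       [ 7.55481141e-04,  7.53555598e-01,  6.57383746e-01,
         9.13120929e+02],
       [ 0.00000000e+00,  0.00000000e+00,  0.00000000e+00,
         1.00000000e+00]])}
{'time_s': 0.1, 'qpos': array([ 6.72086839e+01,  1.83488926e+01,  8.96976337e+01, -2.38960084e-03,
        7.20442860e+01, -1.14485822e+00]), 'qvel': array([-0.07334597, -0.24637926, -0.1725324 , -0.0135187 , -0.04992827,
       -0.00614486]), 'effort': array([-6.93048823e-04, -4.13336742e+01, -2.32510346e+01,  7.27772014e-02,
        4.21850430e-02, -6.27203940e-05]), 'ee_pos': array([211.93716592, 534.04512771, 213.20726421]), 'ee_rot': array([ -89.71166548,   89.9091593 , -111.3573849 ]), 'force': array([-0.10857987,  0.1984368 ,  0.37487564]), 'torque': array([ 0.0280122, -0.0611698,  0.0122078]), 'gripper_width': 90.9885282806301}
```

View pics/top0.png

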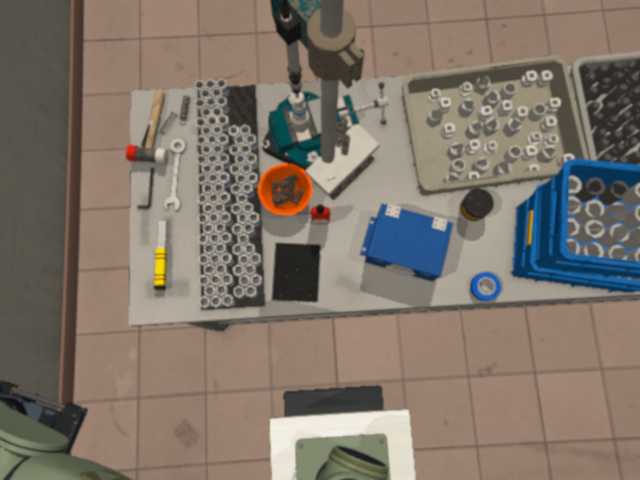

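View pics/side0.png

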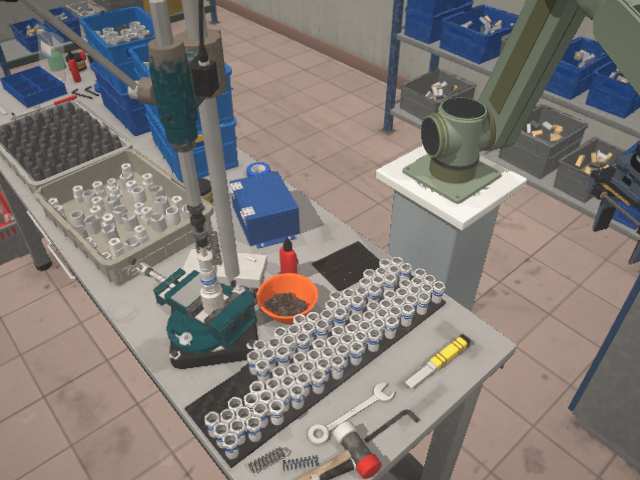

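The top view shows the bar at about (160,255) with its tip up at (163,221), the case at about (408,241), the mat at about (297,272), the tin at (477,204), the tape at (486,286) and the sealant at (320,213). Next I need an enlarged crop.

```bash
cat > h.py <<'E'
import numpy as np, cv2
from workcell import env
def ray(n,u,v):
    c=env.get_calibration(n); K=c["mtx"]
    p=cv2.undistortPoints(np.array([[[u,v]]],float),K,np.array([c["k1"],0,0,0.]))[0,0]
    T=c["T"]; return T[:3,3], T[:3,:3]@np.array([p[0],-p[1],-1])
def px2w(n,u,v,z):
    o,d=ray(n,u,v); return o+d*(z-o[2])/d[2]
def w2px(n,p):
    c=env.get_calibration(n); q=np.linalg.inv(c["T"])@np.append(p,1); 
    s=np.array([q[0],-q[1]])/-q[2]; s=s*(1+c["k1"]*s@s); K=c["mtx"]; return K[0,0]*s[0]+K[0,2],K[1,1]*s[1]+K[1,2]
def crop(n,im,u,v,w,h,s): 
    return cv2.resize(im[v:v+h,u:u+w],None,fx=s,fy=s,interpolation=cv2.INTER_CUBIC)
E
python3 - <<'E'
from h import *
im=cv2.imread("pics/top0.png")
cv2.imwrite("pics/c1.png",np.hstack([crop("top",im,140,205,40,100,6),crop("top",im,355,195,93,100,6)]))
E
```

```text
(no output)
```

View pics/c1.png

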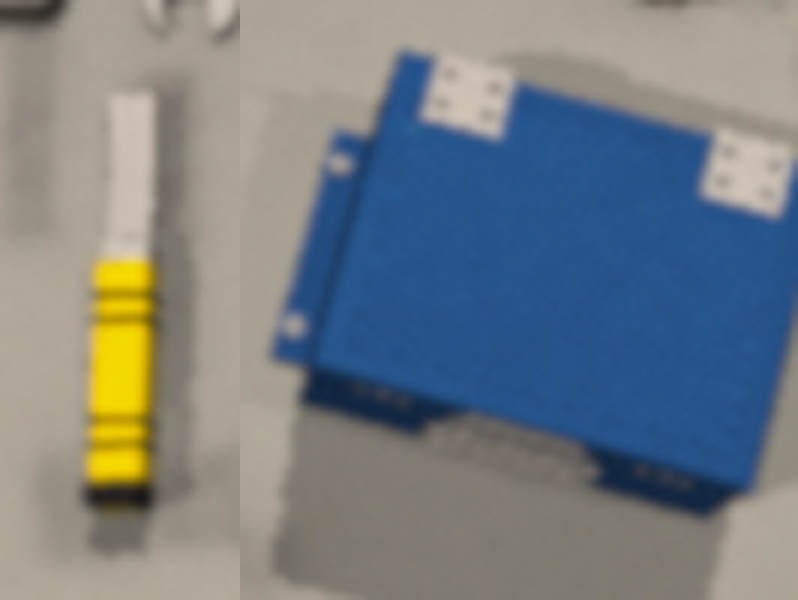

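Run:
```python
from h import *
np.set_printoptions(precision=1,suppress=True)
P=lambda u,v,z:px2w("top",u,v,z)
TL,FL,FR=P(382,203.3,84),P(368,256.3,84),P(439.7,276.7,84)
print("case",TL,FL,FR,np.linalg.norm(TL-FL),np.linalg.norm(FR-FL),"center",(TL+FR)/2)
ax=TL-FL; ay=FL-FR; print("yaw",np.degrees(np.arctan2(ax[1],ax[0])),np.degrees(np.arctan2(ay[1],ay[0]))-90)
t,f,b=P(162,220.3,11.5),P(160.7,248.7,20),P(159.8,288.5,20)
print("bar",t,f,b,"o",(f*.55+b*.45),np.degrees(np.arctan2(*(t-b)[1::-1])))
print("mat",[P(*q,4)[:2] for q in((275,244),(320,245),(318,301),(272,300))])
for n,q,z in(("tin",(479,201),55),("tape",(486,286),19),("seal",(320,209),118)):print(n,P(*q,z))
print("bowl",P(285,185,40),"bench front",P(160,322,0),"left",P(131,250,0), "rackR", P(263,300,20),"bin",P(515,270,60))
```

```text
case [ 617.1 -128.8   84. ] [494.6 -86.5  84. ] [ 438.1 -243.3   84. ] 129.6283095840865 166.7367731411924 center [ 527.6 -186.1   84. ]
yaw -19.04139598769106 -19.803951980927167
bar [628.  399.4  11.5] [555.7 400.2  20. ] [460.3 402.3  20. ] o [512.8 401.2  20. ] -1.0003707997929934
mat [array([553.6, 129. ]), array([544.3,  20. ]), array([408.8,  33.1]), array([418.1, 142.2])]
tin [ 616.3 -361.4   55. ]
tape [ 418.4 -363.7   19. ]
seal [603.   15.9 118. ]
bowl [690.1  95.6  40. ] bench front [383.8 407.4   0. ] left [561.4 476.9   0. ] rackR [417.6 161.9  20. ] bin [ 446.4 -421.3   60. ]
```

```bash
cat >> h.py <<'E'
from scipy.spatial.transform import Rotation as Ro
def cur():
    s=env.state(); return np.array(s["ee_pos"]),Ro.from_euler("xyz",s["ee_rot"],degrees=True),s
def tool(yaw,pitch=0,flip=1):  # tool z along heading yaw (flip=1), pitch>0: heading end raised
    b=Ro.from_euler("ZY",[yaw,-pitch],degrees=True).as_matrix()
    return Ro.from_matrix(np.c_[-b[:,2],flip*b[:,1],flip*b[:,0]])
def go(p,R):
    p0,R0,s=cur(); rv=(R0.inv()*R).as_rotvec(degrees=True); d=R0.inv().apply(np.array(p)-p0)
    print("row: %.1f %.1f %.1f  %.4f %.4f %.4f"%(*rv,*(d/1000)), "| t %.1f pos %s F %s w %.1f"%(s["time_s"],p0.round(1),s["force"].round(1),s["gripper_width"]))
E
python3 - <<'E'
from h import *
print(cur()[1].as_matrix().round(3))
for f in(1,-1):
  R=tool(-1,0,f); go([513,401,130],R); go([513,401,3],R)
E
```

```text
[[-0.001  0.369  0.929]
 [-0.001  0.929 -0.369]
 [-1.    -0.002  0.   ]]
row: -20.6 -0.0 0.1  0.0832 -0.0125 0.3289 | t 0.1 pos [211.9 534.  213.2] F [-0.1  0.2  0.4] w 91.0
row: -20.6 -0.0 0.1  0.2102 -0.0123 0.3289 | t 0.1 pos [211.9 534.  213.2] F [-0.1  0.2  0.4] w 91.0
row: 159.4 0.1 0.0  0.0832 -0.0125 0.3289 | t 0.1 pos [211.9 534.  213.2] F [-0.1  0.2  0.4] w 91.0
row: 159.4 0.1 0.0  0.2102 -0.0123 0.3289 | t 0.1 pos [211.9 534.  213.2] F [-0.1  0.2  0.4] w 91.0
```

```bash
python3 -m handwheel '-20.6 0 0.1 0.083 -0.0125 0.329 0.06;-20.6 0 0.1 0.083 -0.0125 0.329 0.06;-20.6 0 0.1 0.083 -0.0125 0.329 0.06;-20.6 0 0.1 0.083 -0.0125 0.329 0.06;-20.6 0 0.1 0.083 -0.0125 0.329 0.06;-20.6 0 0.1 0.083 -0.0125 0.329 0.06;-20.6 0 0.1 0.083 -0.0125 0.329 0.06;-20.6 0 0.1 0.083 -0.0125 0.329 0.06;-20.6 0 0.1 0.083 -0.0125 0.329 0.06;-20.6 0 0.1 0.083 -0.0125 0.329 0.06' 50
python3 - <<'E'
from h import *
R=tool(-1,0,1); go([513,401,3.5],R)
E
```

```text
time_s: 0.93
ee_pos: [515.7, 399.0, 128.8]
ee_rot: [-158.7, 89.9, -159.9]
force: [-0.7, 0.4, -0.2]
gripper_width: 60.0
row: -0.3 -0.1 0.0  0.1253 0.0020 -0.0026 | t 0.9 pos [515.7 399.  128.8] F [-0.7  0.4 -0.2] w 60.0
```

```bash
python3 -m handwheel '-0.3 0 0 0.035 0.002 -0.0025 0.06;-0.3 0 0 0.07 0.002 -0.0025 0.06;-0.3 0 0 0.1 0.002 -0.0025 0.06;-0.3 0 0 0.115 0.002 -0.0025 0.06;-0.3 0 0 0.124 0.002 -0.0025 0.06;-0.3 0 0 0.1245 0.002 -0.0025 0.06;-0.3 0 0 0.1245 0.002 -0.0025 0.06;-0.3 0 0 0.1245 0.002 -0.0025 0' 60
python3 -m handwheel '0 0 0 0 0 0 0;0 0 0 0 0 0 0;0 0 0 0 0 0 0;0 0 0 0 0 0 0;0 0 0 0 0 0 0' 60
python3 - <<'E'
from h import *
go(cur()[0],cur()[1])
im=np.hstack([crop("top",env.grab_frame("top"),130,200,64,100,6),crop("side",env.grab_frame("side"),380,310,66,100,6)])
cv2.imwrite("pics/g1.png",im[:,:,::-1])
E
```

```text
time_s: 1.6
ee_pos: [511.4, 404.9, 8.2]
ee_rot: [54.9, 89.7, 54.2]
force: [-0.4, 0.3, 1.2]
gripper_width: 55.9
time_s: 2.02
ee_pos: [511.0, 403.6, 6.8]
ee_rot: [67.8, 89.9, 67.1]
force: [1.6, -2.0, 1.1]
gripper_width: 22.9
row: 0.0 0.0 0.0  0.0000 0.0000 0.0000 | t 2.0 pos [511.  403.6   6.8] F [ 1.6 -2.   1.1] w 22.9
```

View pics/g1.png

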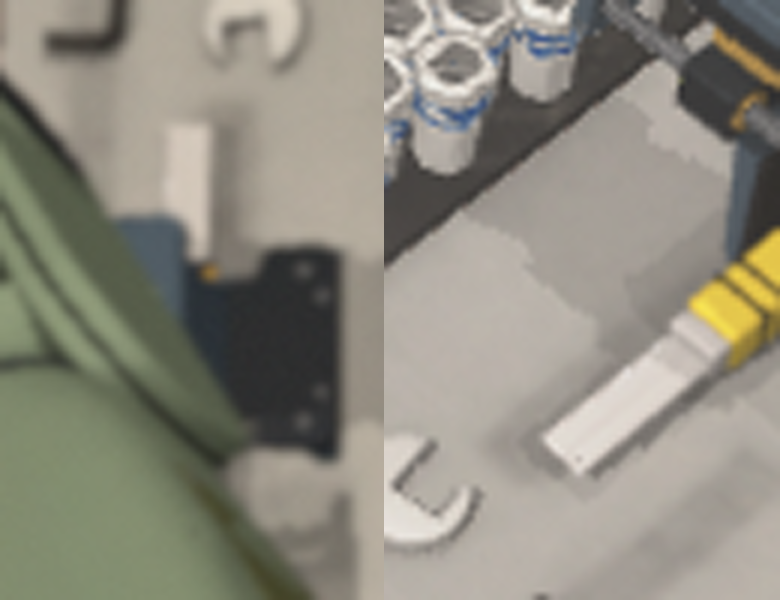

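The bar is held and the tip sits at top (161.7,220.3), side (409,386), as expected. I'll lift it straight up.

```bash
python3 -m handwheel '0 0 0 -0.02 0 0 0;0 0 0 -0.06 0 0 0;0 0 0 -0.1 0 0 0;0 0 0 -0.14 0 0 0;0 0 0 -0.16 0 0 0;0 0 0 -0.16 0 0 0;0 0 0 -0.16 0 0 0' 60
python3 - <<'E'
from h import *
print(cur()[1].as_matrix().round(3))
ps=-19.4; c=np.array([527.6,-186.1]); h=np.array([np.cos(np.radians(ps)),np.sin(np.radians(ps))])
tip=c+h*(-65-60); p=tip-117*h
print(tip,p)
go([*p,140],tool(ps))
E
```

```text
time_s: 2.7
ee_pos: [510.9, 403.6, 167.0]
ee_rot: [62.9, 89.8, 62.1]
force: [-0.4, -0.2, -2.4]
gripper_width: 21.5
[[ 0.002  0.013  1.   ]
 [ 0.003  1.    -0.013]
 [-1.     0.003  0.001]]
[ 409.69716776 -144.57985851] [ 299.34011678 -105.71700608]
row: 18.7 0.1 -0.2  0.0252 -0.5121 -0.2049 | t 2.7 pos [510.9 403.6 167. ] F [-0.4 -0.2 -2.4] w 21.5
```

```bash
R='18.7 0.1 -0.2 0.025 -0.518 -0.185 0'; python3 -m handwheel '18.7 0.1 -0.2 0.025 -0.518 -0.185 0;18.7 0.1 -0.2 0.025 -0.518 -0.185 0;18.7 0.1 -0.2 0.025 -0.518 -0.185 0;18.7 0.1 -0.2 0.025 -0.518 -0.185 0;18.7 0.1 -0.2 0.025 -0.518 -0.185 0;18.7 0.1 -0.2 0.025 -0.518 -0.185 0;18.7 0.1 -0.2 0.025 -0.518 -0.185 0;18.7 0.1 -0.2 0.025 -0.518 -0.185 0;18.7 0.1 -0.2 0.025 -0.518 -0.185 0;18.7 0.1 -0.2 0.025 -0.518 -0.185 0;18.7 0.1 -0.2 0.025 -0.518 -0.185 0;18.7 0.1 -0.2 0.025 -0.518 -0.185 0'
python3 - <<'E'
from h import *
ps=-19.4; c=np.array([527.6,-186.1]); h=np.array([np.cos(np.radians(ps)),np.sin(np.radians(ps))])
p=c+h*(-65-40-117)
go([*p,140],tool(ps));go([*p,71],tool(ps))
E
```

```text
time_s: 3.7
ee_pos: [333.7, -65.6, 140.8]
ee_rot: [-158.2, 89.6, -177.6]
force: [1.2, -0.4, -1.9]
gripper_width: 21.2
row: 0.0 -0.4 0.1  0.0009 -0.0492 0.0009 | t 3.7 pos [333.7 -65.6 140.8] F [ 1.2 -0.4 -1.9] w 21.2
row: 0.0 -0.4 0.1  0.0699 -0.0491 0.0014 | t 3.7 pos [333.7 -65.6 140.8] F [ 1.2 -0.4 -1.9] w 21.2
```

```bash
python3 -m handwheel '0 -0.4 0 0.02 -0.03 0.001 0;0 -0.4 0 0.04 -0.049 0.001 0;0 -0.4 0 0.068 -0.049 0.001 0;0 -0.4 0 0.068 -0.049 0.001 0;0 -0.4 0 0.068 -0.049 0.001 0;0 -0.4 0 0.068 -0.049 0.001 0'
python3 - <<'E'
from h import *
im=env.grab_frame("top"); im2=env.grab_frame("side")
ps=-19.4; c=np.array([527.6,-186.1]); h=np.array([np.cos(np.radians(ps)),np.sin(np.radians(ps))])
p=c+h*(-65-40-117)
go([*p,71],tool(ps))
p0,R0,_=cur(); tip=p0+R0.apply([-3.2,0,117]); print("pred tip",tip,w2px("top",tip),w2px("side",tip))
n=np.r_[c-65*h,68]; print("notch",n,w2px("top",n),w2px("side",n))
cv2.imwrite("pics/n1.png",np.hstack([crop("top",im,340,210,110,110,5),crop("side",im2,235,165,45,110,5)])[:,:,::-1])
E
```

```text
time_s: 4.2
ee_pos: [321.1, -110.8, 74.9]
ee_rot: [-22.6, 89.7, -42.0]
force: [0.1, 0.0, -1.8]
gripper_width: 21.3
row: 0.0 0.4 0.1  0.0047 -0.0026 -0.0033 | t 4.3 pos [ 322.1 -111.    75.7] F [ 0.2  0.2 -0.9] w 21.5
pred tip [ 432.48492244 -149.79676663   79.75496768] (np.float64(398.0979514353404), np.float64(281.9599650851353)) (np.float64(301.22997496234206), np.float64(185.93322063440232))
notch [ 466.29052723 -164.50952643   68.        ] (np.float64(402.45693455133204), np.float64(267.6387876491659)) (np.float64(287.40690251567037), np.float64(192.3068880919855))
```

View pics/n1.png

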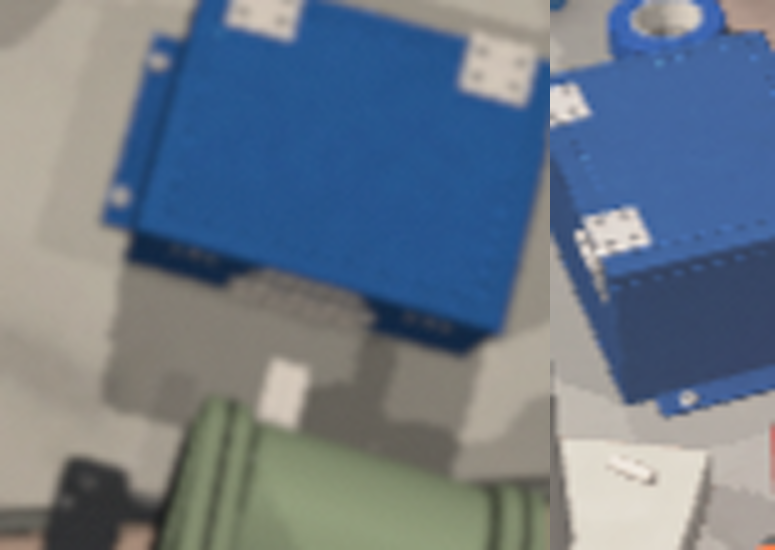

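Run:
```python
from h import *
im2=env.grab_frame("side")
p0,R0,_=cur(); tip=p0+R0.apply([-3.2,0,117]); print("pred tip",tip,w2px("side",tip)); go(p0,R0)
for a in(9,-9): print(w2px("side",p0+R0.apply([-3.2,a,117])))
cv2.imwrite("pics/n2.png",crop("side",im2,260,150,90,70,8)[:,:,::-1])
```

```text
pred tip [ 432.56875993 -149.8319121    79.93775694] (np.float64(301.1940002327407), np.float64(185.8816820441944))
row: 0.0 0.0 0.0  0.0000 0.0000 0.0000 | t 4.3 pos [ 322.2 -111.1   75.8] F [-0.9  1.  -1.5] w 21.3
(np.float64(302.42837998730505), np.float64(187.83443714642908))
(np.float64(299.9707145398857), np.float64(183.94650597038282))
```

View pics/n2.png

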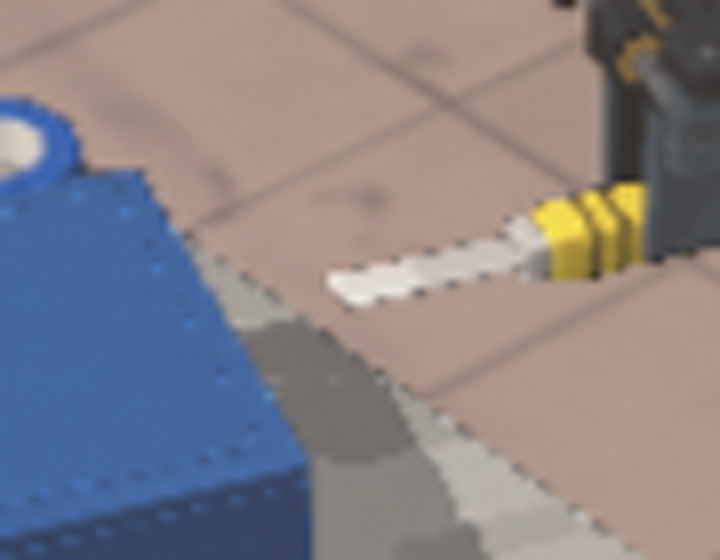

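```bash
cat >> h.py <<'E'
def tri(a,b):
    o1,d1=ray("top",*a); o2,d2=ray("side",*b)
    s=np.linalg.lstsq(np.c_[d1,-d2],o2-o1,rcond=None)[0]; A,B=o1+d1*s[0],o2+d2*s[1]; return (A+B)/2,np.linalg.norm(A-B)
E
python3 - <<'E'
from h import *
print(tri((397.6,282),(302.6,186.1)), tri((368,256.2),(298.5,207.8)))
ps=-19.4; c=np.array([527.6,-186.1]); h=np.array([np.cos(np.radians(ps)),np.sin(np.radians(ps))])
p0,R0,_=cur(); 
for d in(-12,20,45):
  R=tool(ps); tip=np.r_[c+h*(-65+d),72.3]; go(tip-R.apply([-3.2,0,117]),R)
E
```

```text
(array([ 431.46666085, -147.59418631,   80.30021214]), np.float64(2.667211300299115)) (array([494.97543708, -86.23631025,  79.53355479]), np.float64(1.8511273116797722))
row: 0.0 0.4 0.1  0.0069 -0.0026 0.0246 | t 4.3 pos [ 322.2 -111.1   75.8] F [-0.9  1.  -1.5] w 21.3
row: 0.0 0.4 0.1  0.0072 -0.0026 0.0566 | t 4.3 pos [ 322.2 -111.1   75.8] F [-0.9  1.  -1.5] w 21.3
row: 0.0 0.4 0.1  0.0074 -0.0026 0.0816 | t 4.3 pos [ 322.2 -111.1   75.8] F [-0.9  1.  -1.5] w 21.3
```

```bash
python3 -m handwheel '0 0.4 0.1 0.007 -0.0026 0.012 0;0 0.4 0.1 0.007 -0.0026 0.0246 0;0 0.4 0.1 0.007 -0.0026 0.0246 0;0 0.4 0.1 0.007 -0.0026 0.0246 0;0 0.4 0.1 0.007 -0.0026 0.0246 0'
cat > t.py <<'E'
from h import *
import sys
ps=-19.4; c=np.array([527.6,-186.1]); h=np.array([np.cos(np.radians(ps)),np.sin(np.radians(ps))])
L=117
def tipgo(d,z,pitch=0,ps=ps):
  R=tool(ps,pitch); go(np.r_[c+h*(-65+d),z]-R.apply([-3.2,0,L]),R)
def where():
  p0,R0,_=cur(); t=p0+R0.apply([-3.2,0,L]); v=t[:2]-c; x=R0.apply([0,0,1])
  print("tip d %.1f lat %.1f z %.1f pitch %.1f yaw %.1f"%(v@h+65, v@[-h[1],h[0]],t[2],np.degrees(np.arcsin(x[2])),np.degrees(np.arctan2(x[1],x[0]))))
E
python3 -c "
from t import *
where();tipgo(20,72.3);tipgo(45,72.3)"
```

```text
time_s: 4.77
ee_pos: [343.4, -121.6, 68.3]
ee_rot: [-175.7, 89.9, 164.9]
force: [-0.0, -0.4, -1.6]
gripper_width: 21.2
tip d -13.2 lat -0.4 z 71.3 pitch -0.1 yaw -19.4
row: -0.0 -0.1 0.0  -0.0008 0.0004 0.0332 | t 4.8 pos [ 343.4 -121.6   68.3] F [-0.  -0.4 -1.6] w 21.2
row: -0.0 -0.1 0.0  -0.0009 0.0004 0.0582 | t 4.8 pos [ 343.4 -121.6   68.3] F [-0.  -0.4 -1.6] w 21.2
```

```bash
python3 -m handwheel '0 -0.1 0 -0.001 0.0004 0.003 0;0 -0.1 0 -0.001 0.0004 0.009 0;0 -0.1 0 -0.001 0.0004 0.015 0;0 -0.1 0 -0.001 0.0004 0.020 0;0 -0.1 0 -0.001 0.0004 0.025 0;0 -0.1 0 -0.001 0.0004 0.025 0'
python3 -c "
from t import *
where();tipgo(44,72.3)"
```

```text
time_s: 5.27
ee_pos: [368.8, -130.5, 69.2]
ee_rot: [-6.2, 89.9, -25.7]
force: [0.6, 0.3, -2.2]
gripper_width: 21.5
tip d 13.7 lat -0.4 z 72.6 pitch 0.1 yaw -19.4
row: -0.0 0.1 0.0  0.0002 0.0003 0.0302 | t 5.3 pos [ 368.8 -130.5   69.2] F [ 0.6  0.3 -2.2] w 21.5
```

No contact force at a depth of 14 mm, so the blade is in the notch. I'll push on to about 44 mm.

```bash
python3 -m handwheel '0 0 0 0.0003 0.0003 0.007 0;0 0 0 0.0003 0.0003 0.014 0;0 0 0 0.0003 0.0003 0.021 0;0 0 0 0.0003 0.0003 0.028 0;0 0 0 0.0003 0.0003 0.030 0;0 0 0 0.0003 0.0003 0.030 0' 60
cat >> t.py <<'E'
def lever(phi,d=44):  # blade underside resting on notch lower edge (z=68 at d=0) 
  f=np.radians(phi); # midplane passes 1.5 above the edge, tip d along blade
  z=68+1.5*np.cos(f)+d*np.sin(f); x=d*np.cos(f)-1.5*np.sin(f); tipgo(x,z,phi)
E
python3 -c "
from t import *
where()
for a in(0,5,10,15,20,25):lever(a)"
```

```text
time_s: 5.77
ee_pos: [396.5, -139.9, 68.7]
ee_rot: [-14.2, 90.0, -33.7]
force: [0.4, -0.4, -1.7]
gripper_width: 21.7
tip d 43.0 lat -0.0 z 72.0 pitch 0.0 yaw -19.4
row: -0.0 0.0 0.0  0.0024 -0.0000 0.0010 | t 5.8 pos [ 396.5 -139.9   68.7] F [ 0.4 -0.4 -1.7] w 21.7
row: -0.0 -5.0 0.0  0.0088 -0.0000 0.0014 | t 5.8 pos [ 396.5 -139.9   68.7] F [ 0.4 -0.4 -1.7] w 21.7
row: -0.0 -10.0 0.0  0.0151 -0.0000 0.0024 | t 5.8 pos [ 396.5 -139.9   68.7] F [ 0.4 -0.4 -1.7] w 21.7
row: -0.0 -15.0 0.0  0.0213 -0.0000 0.0039 | t 5.8 pos [ 396.5 -139.9   68.7] F [ 0.4 -0.4 -1.7] w 21.7
row: -0.0 -20.0 0.0  0.0273 -0.0000 0.0060 | t 5.8 pos [ 396.5 -139.9   68.7] F [ 0.4 -0.4 -1.7] w 21.7
row: -0.0 -25.0 0.0  0.0331 -0.0000 0.0085 | t 5.8 pos [ 396.5 -139.9   68.7] F [ 0.4 -0.4 -1.7] w 21.7
```

```bash
python3 -m handwheel '0 0 0 0.0024 0 0.001 0;0 -2.5 0 0.0056 0 0.0012 0;0 -5 0 0.0088 0 0.0014 0;0 -7.5 0 0.012 0 0.002 0;0 -10 0 0.0151 0 0.0024 0;0 -12.5 0 0.0182 0 0.0031 0;0 -15 0 0.0213 0 0.0039 0;0 -15 0 0.0213 0 0.0039 0' 60
python3 -c "
from t import *
where()
for a in(15,20,25,30):lever(a)"
```

```text
time_s: 6.43
ee_pos: [396.7, -139.9, 46.6]
ee_rot: [0.0, 75.1, -19.5]
force: [-5.1, 0.7, 3.0]
gripper_width: 21.8
tip d 38.4 lat -0.1 z 79.7 pitch 14.9 yaw -19.5
row: -0.1 -0.1 0.0  0.0001 -0.0001 0.0039 | t 6.4 pos [ 396.7 -139.9   46.6] F [-5.1  0.7  3. ] w 21.8
row: -0.1 -5.1 0.0  0.0065 -0.0001 0.0043 | t 6.4 pos [ 396.7 -139.9   46.6] F [-5.1  0.7  3. ] w 21.8
row: -0.1 -10.1 0.0  0.0128 -0.0001 0.0053 | t 6.4 pos [ 396.7 -139.9   46.6] F [-5.1  0.7  3. ] w 21.8
row: -0.1 -15.1 0.0  0.0189 -0.0001 0.0069 | t 6.4 pos [ 396.7 -139.9   46.6] F [-5.1  0.7  3. ] w 21.8
```

```bash
python3 -m handwheel '0 -2.5 0 0.0035 0 0.004 0;0 -5 0 0.0065 0 0.0043 0;0 -7.5 0 0.0097 0 0.0048 0;0 -10 0 0.0128 0 0.0053 0;0 -10 0 0.0128 0 0.0053 0;0 -10 0 0.0128 0 0.0053 0' 60
python3 - <<'E'
from t import *
where()
for a in(25,30):lever(a)
im2=env.grab_frame("side");im=env.grab_frame("top")
cv2.imwrite("pics/l1.png",np.hstack([crop("side",im2,220,150,110,110,4),crop("top",im,350,195,90,110,4)])[:,:,::-1])
E
```

```text
time_s: 6.93
ee_pos: [403.2, -141.8, 34.6]
ee_rot: [0.3, 65.5, -19.3]
force: [-11.8, -0.3, 4.0]
gripper_width: 21.7
tip d 38.1 lat 0.0 z 86.0 pitch 24.5 yaw -19.6
row: -0.2 -0.5 -0.1  -0.0003 -0.0004 0.0019 | t 6.9 pos [ 403.2 -141.8   34.6] F [-11.8  -0.3   4. ] w 21.7
row: -0.2 -5.5 -0.1  0.0061 -0.0004 0.0024 | t 6.9 pos [ 403.2 -141.8   34.6] F [-11.8  -0.3   4. ] w 21.7
```

View pics/l1.png

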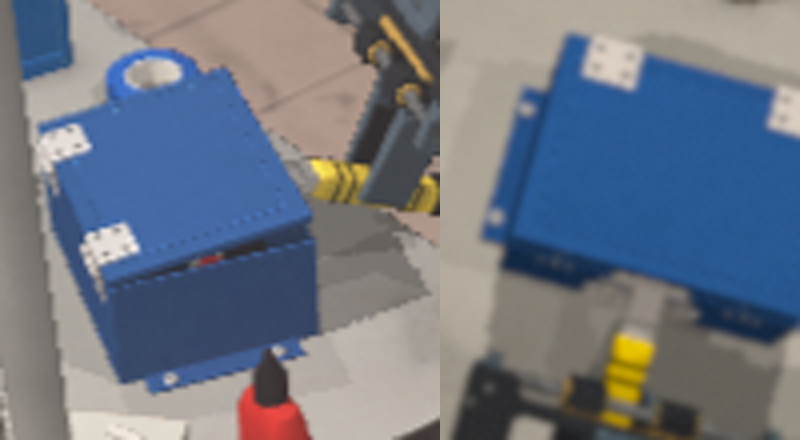

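The lid is levered up about 0.12 rad, with the bar bearing on it and the gripper well clear. Next, the rows to sweep it back with the blade.

```bash
cat >> t.py <<'E'
def sweep(ths,r=92,pitch=24.5):
  for t in ths:
    print("%.2f"%t,end=" "); tipgo(130-r*np.cos(t),76+r*np.sin(t),pitch)
E
python3 -c "
from t import *
sweep(np.r_[.12,.25,.4,.55,.7,.85,1,1.15,1.3])"
```

```text
0.12 row: -0.2 -0.0 -0.1  -0.0007 -0.0005 0.0009 | t 7.0 pos [ 403.3 -141.8   34.6] F [-12.2   0.3   3.7] w 21.6
0.25 row: -0.2 -0.0 -0.1  -0.0104 -0.0005 0.0077 | t 7.0 pos [ 403.3 -141.8   34.6] F [-12.2   0.3   3.7] w 21.6
0.40 row: -0.2 -0.0 -0.1  -0.0205 -0.0004 0.0172 | t 7.0 pos [ 403.3 -141.8   34.6] F [-12.2   0.3   3.7] w 21.6
0.55 row: -0.2 -0.0 -0.1  -0.0290 -0.0004 0.0280 | t 7.0 pos [ 403.3 -141.8   34.6] F [-12.2   0.3   3.7] w 21.6
0.70 row: -0.2 -0.0 -0.1  -0.0359 -0.0003 0.0400 | t 7.0 pos [ 403.3 -141.8   34.6] F [-12.2   0.3   3.7] w 21.6
0.85 row: -0.2 -0.0 -0.1  -0.0408 -0.0003 0.0528 | t 7.0 pos [ 403.3 -141.8   34.6] F [-12.2   0.3   3.7] w 21.6
1.00 row: -0.2 -0.0 -0.1  -0.0438 -0.0003 0.0663 | t 7.0 pos [ 403.3 -141.8   34.6] F [-12.2   0.3   3.7] w 21.6
1.15 row: -0.2 -0.0 -0.1  -0.0448 -0.0002 0.0800 | t 7.0 pos [ 403.3 -141.8   34.6] F [-12.2   0.3   3.7] w 21.6
1.30 row: -0.2 -0.0 -0.1  -0.0436 -0.0002 0.0938 | t 7.0 pos [ 403.3 -141.8   34.6] F [-12.2   0.3   3.7] w 21.6
```

```bash
python3 -m handwheel '0 0 0 -0.006 0 0.004 0;0 0 0 -0.0104 0 0.0077 0;0 0 0 -0.0155 0 0.0124 0;0 0 0 -0.0205 0 0.0172 0;0 0 0 -0.025 0 0.0225 0;0 0 0 -0.029 0 0.028 0;0 0 0 -0.0325 0 0.034 0;0 0 0 -0.0359 0 0.04 0;0 0 0 -0.0385 0 0.0465 0;0 0 0 -0.0408 0 0.0528 0;0 0 0 -0.0425 0 0.0595 0;0 0 0 -0.0438 0 0.0663 0' 60
python3 -c "
from t import *
where()
sweep(np.r_[1,1.15,1.3,1.45,1.6,1.75,1.85])"
```

```text
time_s: 8.03
ee_pos: [442.8, -156.0, 101.9]
ee_rot: [0.1, 65.6, -19.4]
force: [-5.0, 2.6, -2.4]
gripper_width: 21.6
tip d 80.2 lat 0.2 z 153.2 pitch 24.4 yaw -19.4
1.00 row: -0.0 -0.1 -0.0  0.0000 -0.0003 0.0001 | t 8.0 pos [ 442.8 -156.   101.9] F [-5.   2.6 -2.4] w 21.6
1.15 row: -0.0 -0.1 -0.0  -0.0009 -0.0003 0.0139 | t 8.0 pos [ 442.8 -156.   101.9] F [-5.   2.6 -2.4] w 21.6
1.30 row: -0.0 -0.1 -0.0  0.0002 -0.0002 0.0276 | t 8.0 pos [ 442.8 -156.   101.9] F [-5.   2.6 -2.4] w 21.6
1.45 row: -0.0 -0.1 -0.0  0.0033 -0.0002 0.0411 | t 8.0 pos [ 442.8 -156.   101.9] F [-5.   2.6 -2.4] w 21.6
1.60 row: -0.0 -0.1 -0.0  0.0084 -0.0002 0.0539 | t 8.0 pos [ 442.8 -156.   101.9] F [-5.   2.6 -2.4] w 21.6
1.75 row: -0.0 -0.1 -0.0  0.0154 -0.0002 0.0658 | t 8.0 pos [ 442.8 -156.   101.9] F [-5.   2.6 -2.4] w 21.6
1.85 row: -0.0 -0.1 -0.0  0.0210 -0.0002 0.0731 | t 8.0 pos [ 442.8 -156.   101.9] F [-5.   2.6 -2.4] w 21.6
```

```bash
python3 -m handwheel '0 0 0 -0.0006 0 0.007 0;0 0 0 -0.0009 0 0.0139 0;0 0 0 -0.0004 0 0.0208 0;0 0 0 0.0002 0 0.0276 0;0 0 0 0.0017 0 0.0345 0;0 0 0 0.0033 0 0.0411 0;0 0 0 0.0058 0 0.0475 0;0 0 0 0.0084 0 0.0539 0;0 0 0 0.0118 0 0.06 0;0 0 0 0.0154 0 0.0658 0;0 0 0 0.0185 0 0.07 0;0 0 0 0.0185 0 0.07 0' 60
python3 - <<'E'
from t import *
where()
im2=env.grab_frame("side");im=env.grab_frame("top")
cv2.imwrite("pics/s1.png",np.hstack([crop("side",im2,200,100,130,160,3),crop("top",im,330,155,130,160,3)])[:,:,::-1])
E
```

```text
time_s: 9.03
ee_pos: [515.1, -181.8, 117.3]
ee_rot: [-0.0, 64.9, -19.5]
force: [-3.2, 0.6, -1.4]
gripper_width: 21.7
tip d 156.3 lat -0.1 z 169.8 pitch 25.1 yaw -19.4
```

View pics/s1.png

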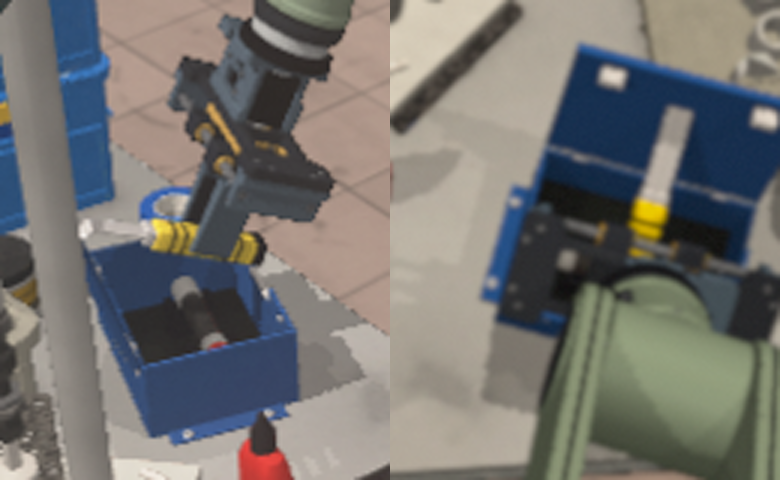

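The lid is right back and the red-ended gauge is visible on its saddles. I'll back the bar out and carry it to its old place.

```bash
python3 -c "
from t import *
R=tool(-0.7); p,_,_=cur()
go(np.r_[p[:2]-h*100,170],tool(ps)); go([511,403.6,170],R)"
```

```text
row: -0.0 25.2 0.0  -0.0898 -0.0001 -0.0683 | t 9.1 pos [ 515.  -181.7  117.8] F [ 0.6  0.2 -2.3] w 21.4
row: -18.4 25.0 4.1  -0.1319 0.5506 -0.1574 | t 9.1 pos [ 515.  -181.7  117.8] F [ 0.6  0.2 -2.3] w 21.4
```

```bash
python3 -m handwheel '0 3 0 -0.01 0 -0.02 0;0 10 0 -0.035 0 -0.045 0;0 17 0 -0.07 0 -0.06 0;0 25.2 0 -0.09 0 -0.068 0;-5 25 1 -0.1 0.04 -0.08 0;-11 25 2 -0.11 0.08 -0.1 0;-16 25 3 -0.12 0.12 -0.12 0;-18.4 25 4.1 -0.132 0.16 -0.13 0;-18.4 25 4.1 -0.132 0.2 -0.14 0;-18.4 25 4.1 -0.132 0.24 -0.15 0;-18.4 25 4.1 -0.132 0.28 -0.157 0;-18.4 25 4.1 -0.132 0.32 -0.157 0' 60
python3 -c "
from t import *
go([511,403.6,170],tool(-0.7)); go([511,403.6,7],tool(-.7))"
```

```text
time_s: 10.13
ee_pos: [431.9, 182.3, 171.2]
ee_rot: [64.8, 89.8, 64.1]
force: [0.9, -1.4, -1.8]
gripper_width: 21.7
row: 0.0 0.1 -0.2  0.0019 0.2222 0.0764 | t 10.1 pos [431.9 182.3 171.2] F [ 0.9 -1.4 -1.8] w 21.7
row: 0.0 0.1 -0.2  0.1649 0.2218 0.0762 | t 10.1 pos [431.9 182.3 171.2] F [ 0.9 -1.4 -1.8] w 21.7
```

```bash
python3 -m handwheel '0 0 0 0 0.04 0.015 0;0 0 0 0 0.08 0.03 0;0 0 0 0.001 0.12 0.045 0;0 0 0 0.001 0.16 0.06 0;0 0 0 0.001 0.2 0.07 0;0 0 0 0.001 0.222 0.0764 0;0 0 0 0.02 0.222 0.0764 0;0 0 0 0.055 0.222 0.0764 0;0 0 0 0.09 0.222 0.0764 0;0 0 0 0.12 0.222 0.0764 0;0 0 0 0.14 0.222 0.0764 0;0 0 0 0.145 0.222 0.0764 0' 60
python3 -c "
from t import *
go([511,403.6,7],tool(-.7))"
```

```text
time_s: 11.13
ee_pos: [509.4, 400.2, 21.8]
ee_rot: [-171.5, 89.7, -172.3]
force: [-0.9, -0.8, -2.8]
gripper_width: 21.4
row: -0.0 -0.3 0.0  0.0148 0.0034 0.0017 | t 11.1 pos [509.4 400.2  21.8] F [-0.9 -0.8 -2.8] w 21.4
```

```bash
python3 -m handwheel '0 0 0 0.007 0 0 0;0 0 0 0.012 0 0 0;0 0 0 0.014 0 0 0;0 0 0 0.0155 0 0 0;0 0 0 0.0155 0 0 0' 60
python3 -c "
from t import *
go([511,403.6,7],tool(-.7))"
```

```text
time_s: 11.55
ee_pos: [510.6, 401.1, 10.7]
ee_rot: [130.9, 89.8, 130.2]
force: [-0.1, -0.1, -0.7]
gripper_width: 21.5
row: -0.0 -0.1 -0.1  0.0037 0.0025 0.0004 | t 11.6 pos [510.6 401.1  10.7] F [-0.1 -0.1 -0.7] w 21.5
```

```bash
python3 -m handwheel '0 0 0 0 0 0 0;0 0 0 0.001 0 0 0;0 0 0 0.002 0 0 0;0 0 0 0.002 0 0 0' 60
python3 -c "
from t import *
go([511,403.6,7],tool(-.7))"
```

```text
time_s: 11.88
ee_pos: [510.0, 400.6, 7.8]
ee_rot: [165.3, 89.8, 164.6]
force: [-0.2, 1.1, -0.9]
gripper_width: 21.4
row: -0.0 -0.2 -0.0  0.0008 0.0030 0.0010 | t 11.9 pos [510.  400.6   7.8] F [-0.2  1.1 -0.9] w 21.4
```

```bash
python3 -m handwheel '0 0 0 0.001 0 0 0;0 0 0 0.001 0 0 0;0 0 0 0.001 0 0 0.05;0 0 0 0.001 0 0 0.05;0 0 0 0.001 0 0 0.05;0 0 0 0.001 0 0 0.05;0 0 0 -0.02 0 0 0.05;0 0 0 -0.06 0 0 0.05;0 0 0 -0.1 0 0 0.05;0 0 0 -0.14 0 0 0.05;0 0 0 -0.18 0 0 0.05;0 0 0 -0.18 0 0 0.05' 20
python3 - <<'E'
from t import *
g=[c[0],c[1]]
# gauge frame: jaws along case x -> tool y along +/-h ; tilt: body leans to -h by 15deg
def gt(sgn,tilt=15):
  a=np.radians(tilt); hh=np.r_[h,0]; x=np.r_[hh[:2]*np.sin(a),-np.cos(a)]; y=sgn*(np.r_[hh[:2]*np.cos(a),np.sin(a)]); return Ro.from_matrix(np.c_[x,y,np.cross(x,y)])
for s in(1,-1): go([*g,200],gt(s))
print(env.state()["qpos"].round(1))
E
```

```text
time_s: 12.88
ee_pos: [514.3, 403.3, 197.4]
ee_rot: [48.1, 89.1, 47.3]
force: [1.3, 0.8, 0.7]
gripper_width: 50.3
row: 107.9 -14.4 9.2  -0.0091 -0.5891 0.0211 | t 12.9 pos [514.3 403.3 197.4] F [1.3 0.8 0.7] w 50.3
row: -71.0 -8.4 -13.2  -0.0091 -0.5891 0.0211 | t 12.9 pos [514.3 403.3 197.4] F [1.3 0.8 0.7] w 50.3
[ 37.   25.5  80.8   0.2  72.8 -52.3]
```

```bash
python3 -m handwheel '107.9 -14.4 9.2 -0.0091 -0.5891 0.0211 0.042;107.9 -14.4 9.2 -0.0091 -0.5891 0.0211 0.042;107.9 -14.4 9.2 -0.0091 -0.5891 0.0211 0.042;107.9 -14.4 9.2 -0.0091 -0.5891 0.0211 0.042;107.9 -14.4 9.2 -0.0091 -0.5891 0.0211 0.042;107.9 -14.4 9.2 -0.0091 -0.5891 0.0211 0.042;107.9 -14.4 9.2 -0.0091 -0.5891 0.0211 0.042;107.9 -14.4 9.2 -0.0091 -0.5891 0.0211 0.042;107.9 -14.4 9.2 -0.0091 -0.5891 0.0211 0.042;107.9 -14.4 9.2 -0.0091 -0.5891 0.0211 0.042;107.9 -14.4 9.2 -0.0091 -0.5891 0.0211 0.042;107.9 -14.4 9.2 -0.0091 -0.5891 0.0211 0.042' 20
cat >> t.py <<'E'
def gt(sgn=1,tilt=15):
  a=np.radians(tilt); hh=np.r_[h,0]; x=np.r_[hh[:2]*np.sin(a),-np.cos(a)]; y=sgn*(np.r_[hh[:2]*np.cos(a),np.sin(a)]); return Ro.from_matrix(np.c_[x,y,np.cross(x,y)])
E
python3 -c "
from t import *
go([*c,200],gt())"
```

```text
time_s: 13.88
ee_pos: [521.5, -101.4, 195.1]
ee_rot: [75.4, 77.9, -11.0]
force: [1.0, -0.2, 0.2]
gripper_width: 42.0
row: 22.8 -2.3 2.6  -0.0002 0.0012 0.0851 | t 13.9 pos [ 521.5 -101.4  195.1] F [ 1.  -0.2  0.2] w 42.0
```

```bash
python3 -m handwheel '22.8 -2.3 2.6 0 0.001 0.085 0.042;22.8 -2.3 2.6 0 0.001 0.085 0.042;22.8 -2.3 2.6 0 0.001 0.085 0.042;22.8 -2.3 2.6 0 0.001 0.085 0.042;22.8 -2.3 2.6 0 0.001 0.085 0.042;22.8 -2.3 2.6 0 0.001 0.085 0.042'
python3 - <<'E'
from t import *
go([*c,200],gt());go([*c,42],gt())
im2=env.grab_frame("side");im=env.grab_frame("top")
g=np.r_[c,45]; n=np.r_[-h[1],h[0],0]
print([w2px("side",g+n*49+[0,0,0]),w2px("side",g-n*49),w2px("top",g+n*49)])
cv2.imwrite("pics/k1.png",np.hstack([crop("side",im2,200,100,130,160,3),crop("top",im,330,155,130,160,3)])[:,:,::-1])
E
```

```text
time_s: 14.38
ee_pos: [528.3, -184.0, 199.5]
ee_rot: [89.9, 75.1, -19.1]
force: [-0.6, 0.2, 0.1]
gripper_width: 42.0
row: 0.4 -0.1 0.1  -0.0005 0.0002 0.0022 | t 14.4 pos [ 528.3 -184.   199.5] F [-0.6  0.2  0.1] w 42.0
row: 0.4 -0.1 0.1  0.1522 -0.0404 0.0022 | t 14.4 pos [ 528.3 -184.   199.5] F [-0.6  0.2  0.1] w 42.0
[(np.float64(269.4758813370911), np.float64(216.68121669103553)), (np.float64(257.93267612355476), np.float64(194.5467243040916)), (np.float64(387.56714055185097), np.float64(237.4765069527532))]
```

View pics/k1.png

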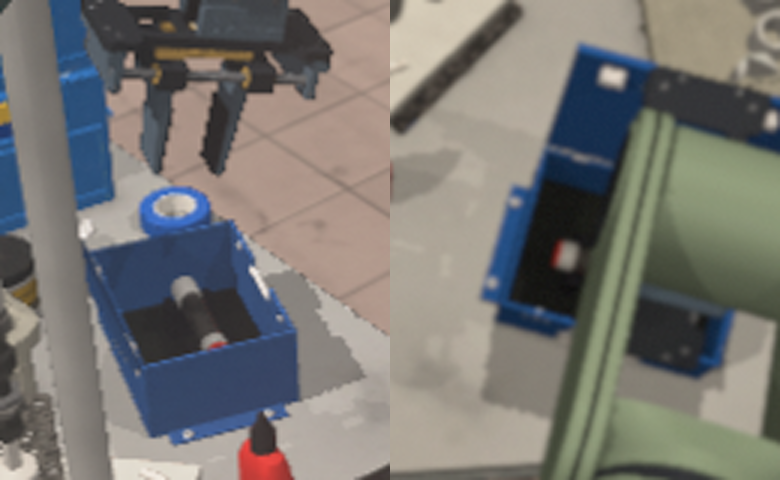

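The gauge's red end is at side (272,213) and top (386,240). That puts it about 4 mm nearer the robot than modelled, so I'll shift by that and descend.

```bash
python3 -c "
from t import *
n=np.r_[-h[1],h[0]]
for z in (120,70,42): go([*(c-3.5*h+2*n),z],gt())"
```

```text
row: 0.5 -0.1 0.1  0.0761 -0.0239 0.0006 | t 14.5 pos [ 528.5 -183.6  199.7] F [0.9 1.2 0.3] w 42.3
row: 0.5 -0.1 0.1  0.1244 -0.0368 0.0006 | t 14.5 pos [ 528.5 -183.6  199.7] F [0.9 1.2 0.3] w 42.3
row: 0.5 -0.1 0.1  0.1515 -0.0439 0.0006 | t 14.5 pos [ 528.5 -183.6  199.7] F [0.9 1.2 0.3] w 42.3
```

```bash
python3 -m handwheel '0.5 -0.1 0.1 0.03 -0.011 0.0006 0.042;0.5 -0.1 0.1 0.06 -0.02 0.0006 0.042;0.5 -0.1 0.1 0.09 -0.0276 0.0006 0.042;0.5 -0.1 0.1 0.11 -0.033 0.0006 0.042;0.5 -0.1 0.1 0.13 -0.0383 0.0006 0.042;0.5 -0.1 0.1 0.142 -0.0414 0.0006 0.042;0.5 -0.1 0.1 0.15 -0.0435 0.0006 0.042;0.5 -0.1 0.1 0.1515 -0.0439 0.0006 0.042;0.5 -0.1 0.1 0.1515 -0.0439 0.0006 0.042'
python3 -c "
from t import *
n=np.r_[-h[1],h[0]]
go([*(c-3.5*h+2*n),42],gt())"
```

```text
time_s: 15.23
ee_pos: [525.2, -183.2, 42.0]
ee_rot: [90.1, 75.0, -19.4]
force: [-0.5, -0.2, -0.0]
gripper_width: 41.9
row: -0.1 0.0 0.0  -0.0001 -0.0003 -0.0000 | t 15.2 pos [ 525.2 -183.2   42. ] F [-0.5 -0.2 -0. ] w 41.9
```

```bash
python3 -m handwheel '0 0 0 0.001 0 0 0;0 0 0 0.001 0 0 0;0 0 0 0.001 0 0 0;0 0 0 0.001 0 0 0;0 0 0 0.001 0 0 0;0 0 0 0.001 0 0 0' 35
python3 -c "
from t import *
p,_,_=cur()
go(p+[0,0,8],gt());go(p+[0,0,120],gt())"
```

```text
time_s: 15.73
ee_pos: [525.6, -183.6, 41.9]
ee_rot: [90.1, 74.9, -19.4]
force: [-1.6, 0.9, 5.8]
gripper_width: 24.4
row: -0.1 0.0 -0.1  -0.0077 0.0021 -0.0000 | t 15.7 pos [ 525.6 -183.6   41.9] F [-1.6  0.9  5.8] w 24.4
row: -0.1 0.0 -0.1  -0.1159 0.0312 -0.0000 | t 15.7 pos [ 525.6 -183.6   41.9] F [-1.6  0.9  5.8] w 24.4
```

```bash
python3 -m handwheel '0 0 0 0 0 0 0;0 0 0 0 0 0 0;0 0 0 -0.004 0.001 0 0;0 0 0 -0.008 0.002 0 0;0 0 0 -0.012 0.003 0 0;0 0 0 -0.012 0.003 0 0' 45
python3 -c "
from t import *
p,_,_=cur()
go(p+[0,0,110],gt())"
```

```text
time_s: 16.23
ee_pos: [525.4, -183.6, 54.2]
ee_rot: [90.1, 74.9, -19.5]
force: [-0.5, 1.4, -1.3]
gripper_width: 23.7
row: -0.1 0.0 -0.1  -0.1062 0.0286 -0.0000 | t 16.2 pos [ 525.4 -183.6   54.2] F [-0.5  1.4 -1.3] w 23.7
```

```bash
python3 -m handwheel '0 0 0 -0.02 0.005 0 0;0 0 0 -0.045 0.012 0 0;0 0 0 -0.07 0.019 0 0;0 0 0 -0.09 0.024 0 0;0 0 0 -0.106 0.0286 0 0;0 0 0 -0.106 0.0286 0 0;0 0 0 -0.106 0.0286 0 0' 45
python3 -c "
from t import *
go([481,81,150],tool(-185.6)); print(env.state()['qpos'].round(0))"
```

```text
time_s: 16.82
ee_pos: [525.3, -183.6, 163.5]
ee_rot: [90.1, 74.9, -19.5]
force: [-0.8, 0.2, -1.5]
gripper_width: 23.8
row: 75.6 -10.0 -12.8  -0.0207 -0.1292 -0.2346 | t 16.8 pos [ 525.3 -183.6  163.5] F [-0.8  0.2 -1.5] w 23.8
[-21.  12. 108.   0.  45.  -1.]
```

```bash
python3 -m handwheel '0 0 0 -0.01 -0.015 -0.025 0;6 -1 -1 -0.02 -0.03 -0.05 0;12 -2 -2 -0.02 -0.045 -0.075 0;18 -3 -3 -0.02 -0.06 -0.1 0;25 -4 -4 -0.02 -0.075 -0.125 0;31 -5 -5 -0.02 -0.09 -0.15 0;37 -6 -6 -0.02 -0.1 -0.175 0;44 -7 -7 -0.02 -0.11 -0.2 0;50 -8 -8.5 -0.02 -0.12 -0.22 0;57 -9 -10 -0.0207 -0.1292 -0.2346 0;63 -9.5 -11 -0.0207 -0.1292 -0.2346 0;69 -10 -12 -0.0207 -0.1292 -0.2346 0' 45
python3 -m handwheel '7 0 0 0 0 0 0;7 0 0 0 0 0 0;7 0 0 0 0 0 0' 45
python3 - <<'E'
from t import *
go([481,81,150],tool(-185.6)); go([481,81,30],tool(-185.6));go([481,81,13],tool(-185.6))
im2=env.grab_frame("side");im=env.grab_frame("top")
cv2.imwrite("pics/m1.png",np.hstack([crop("side",im2,280,150,130,160,3),crop("top",im,230,190,130,160,3)])[:,:,::-1])
E
```

```text
time_s: 17.82
ee_pos: [479.8, 82.2, 147.5]
ee_rot: [74.5, 88.7, -104.7]
force: [-0.8, 0.6, -1.6]
gripper_width: 23.9
time_s: 18.07
ee_pos: [480.0, 80.9, 148.3]
ee_rot: [85.8, 88.6, -100.1]
force: [-0.1, -0.9, -2.7]
gripper_width: 24.0
row: -0.3 0.1 -1.4  -0.0017 -0.0002 -0.0009 | t 18.1 pos [480.   80.9 148.3] F [-0.1 -0.9 -2.7] w 24.0
row: -0.3 0.1 -1.4  0.1183 -0.0031 -0.0011 | t 18.1 pos [480.   80.9 148.3] F [-0.1 -0.9 -2.7] w 24.0
row: -0.3 0.1 -1.4  0.1353 -0.0035 -0.0012 | t 18.1 pos [480.   80.9 148.3] F [-0.1 -0.9 -2.7] w 24.0
```

View pics/m1.png

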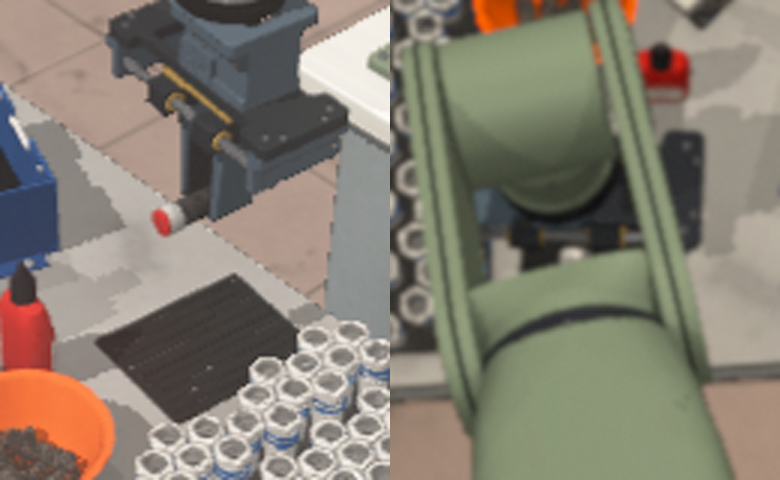

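Run:
```python
from t import *
p,R,_=cur()
print("red pred px",w2px("side",p+R.apply([-3,0,-49])), "lookup x,y at z151", px2w("side",335,224,151))
print([px2w("side",*q,4).round(0) for q in((359,241),(312.3,264),(340,291))])
```

```text
red pred px (np.float64(333.04239857921795), np.float64(223.01431821362928)) lookup x,y at z151 [527.36454038  80.34363116 151.        ]
[array([407.,  39.,   4.]), array([546.,  25.,   4.]), array([556., 132.,   4.])]
```

```bash
python3 -m handwheel '-0.3 0 -1.4 0.03 -0.001 0 0;-0.3 0 -1.4 0.06 -0.002 0 0;-0.3 0 -1.4 0.085 -0.002 0 0;-0.3 0 -1.4 0.105 -0.002 0 0;-0.3 0 -1.4 0.118 -0.002 0 0;-0.3 0 -1.4 0.126 -0.002 0 0;-0.3 0 -1.4 0.13 -0.002 0 0;-0.3 0 -1.4 0.131 -0.002 0 0;-0.3 0 -1.4 0.131 -0.002 0 0;-0.3 0 -1.4 0.131 -0.002 0 0' 45
python3 -c "
from t import *
go([481,81,13],tool(-185.6))"
```

```text
time_s: 19.0
ee_pos: [481.7, 80.2, 19.7]
ee_rot: [-148.9, 89.8, 25.3]
force: [-0.4, 0.2, -2.1]
gripper_width: 23.8
row: -0.2 -0.2 0.1  0.0067 -0.0007 0.0008 | t 19.0 pos [481.7  80.2  19.7] F [-0.4  0.2 -2.1] w 23.8
```

```bash
python3 -m handwheel '0 0 0 0.002 0 0 0;0 0 0 0.004 0 0 0;0 0 0 0.005 0 0 0;0 0 0 0.006 0 0 0;0 0 0 0.006 0 0 0;0 0 0 0.006 0 0 0' 45
python3 -m handwheel '0 0 0 0.0005 0 0 0;0 0 0 0.001 0 0 0;0 0 0 0.001 0 0 0;0 0 0 0.001 0 0 0' 45
```

```text
time_s: 19.5
ee_pos: [481.1, 80.1, 13.8]
ee_rot: [-139.0, 89.9, 35.3]
force: [-2.4, -0.9, 6.4]
gripper_width: 23.8
time_s: 19.83
ee_pos: [481.2, 80.1, 13.7]
ee_rot: [-142.7, 89.8, 31.5]
force: [-3.7, 0.0, 14.0]
gripper_width: 23.8
```

It's in contact with the mat. I'll ease off 1 mm, release and retreat.

```bash
python3 -m handwheel '0 0 0 -0.001 0 0 0;0 0 0 -0.001 0 0 0.03;0 0 0 -0.001 0 0 0.04;0 0 0 -0.001 0 0 0.045;0 0 0 -0.001 0 0 0.045;0 0 0 -0.015 0 0 0.045;0 0 0 -0.05 0 0 0.045;0 0 0 -0.09 0 0 0.045;0 0 0 -0.13 0 0 0.045;0 0 0 -0.17 0 0 0.045;0 0 0 -0.2 0 0 0.045;0 0 0 -0.2 0 0 0.045' 5
python3 -m handwheel '0 0 0 0 0.03 0.03 0.045;0 0 0 0 0.07 0.06 0.045;0 0 0 0 0.11 0.09 0.045;0 0 0 0 0.15 0.12 0.045;0 0 0 0 0.15 0.12 0.045;0 0 0 0 0.15 0.12 0.045'
python3 - <<'E'
from t import *
print(cur()[0])
im2=env.grab_frame("side");im=env.grab_frame("top")
cv2.imwrite("pics/e1.png",np.hstack([im2[130:410,190:490],im[130:410,140:480]])[:,:,::-1])
E
```

```text
time_s: 20.83
ee_pos: [484.5, 80.3, 218.4]
ee_rot: [-162.6, 89.1, 11.6]
force: [0.9, -0.2, -0.9]
gripper_width: 45.1
time_s: 21.33
ee_pos: [342.2, -59.4, 210.8]
ee_rot: [3.5, 89.9, 177.4]
force: [0.4, 0.3, 0.3]
gripper_width: 44.9
[342.22674056 -59.42611728 210.76212656]
```

View pics/e1.png

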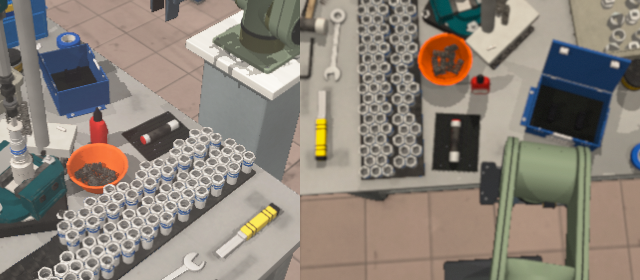

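The gauge lies centred on the mat (composite 455,120 to 455,163), the lid stands open, the bar lies flat on the bench and the bystanders look unmoved. I'll hand in.

```bash
python3 -m handwheel '0 0 0 0 0 0 0.045;0 0 0 0 0 0 0.045;0 0 0 0 0 0 0.045;0 0 0 0 0 0 0.045'; python3 -c "
from workcell import env
env.job_done()"
```

```text
time_s: 21.77
ee_pos: [346.7, -56.8, 211.3]
ee_rot: [-112.2, 89.9, 62.1]
force: [-0.5, 0.1, 0.1]
gripper_width: 45.1
the job is handed in; nothing more can be done
```

The job is done and handed in at about 22 s of the 67 s allowed; it gave no verdict.

**What I did:** I worked the pry bar's blade about 40 mm into the notch and pitched it to about 25°. That levered the lid free to roughly 0.12 rad, and I swung it right back with the blade, no fingers on it. The bar went back to its original spot on the bench. I gripped the gauge at a 15° tilt to clear the open lid, lifted it out and set it on the mat until it touched (about 14 N), then released it.

**Last checks:**
- **Final picture:** the gauge lies centred on the mat along its long side, and the lid stands open. The bar lies flat on the bare bench, and the bystanders look unmoved by eye.
- **Gripper:** clear of everything, with no force on it.
- **Lid angle:** not measured directly. The blade's final position puts it at about 1.8 rad.

**Disagreements:**
- The gauge sat about 4 mm nearer the robot than I had modelled; I corrected for this before gripping.
- The fingers read 24 mm on the 22 mm gauge, but it held firmly.
- Triangulating one lid corner gave 79.5 mm high instead of 84 mm, so I relied on the arm's own position for the notch height. The blade went in with no contact force.

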